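# Find the high spot of a lazy Susan's rim with a dial gauge

## Task

The steel rim under this lazy Susan is bent outward somewhere. Slide the dial gauge up until its sprung plunger bears on the rim, turn the platter by its knob through one whole turn under the plunger to find the highest spot, and leave it standing still with that highest spot at the plunger and the plunger still bearing on it. Press the gauge gently, never driving the plunger to the end of its travel, and leave the other things on the table alone.

Things in the scene. Friction and masses are not known exactly. Their poses are not given: they have to be found in the camera images.
- platter_top (a point): round wooden top of the lazy Susan, 194 mm across, 13 mm thick, upper face 68 mm above the table; hides the steel rim under it (32 to 54 mm above the table), which turns with it. This point is the centre of its upper face, on the vertical turning axis; a black knob stands on it 55 mm out along its +y. Where the rim is bent relative to the knob differs every time
- spindle (a point): point of the platter's turning axis 42 mm above the table; its -y axis points along the rail to the gauge. The steel rim round it is plain at 88 mm radius with three outward bends, each about 50 degrees wide or less, at unknown places: the high spot reaches 92 mm radius, the two others only 90 mm or less. 10 degrees off its crown the high spot has fallen off by 0.7 mm
- turntable (a joint): rotation of the platter in rad, 0 at the start, positive anticlockwise seen from above; no stops for over four turns either way. Bearing friction about 0.12 N m, so it stays where it is left
- knob_grip (a point): grip point of the black turning knob: upright, 20 mm diameter, from 72 to 108 mm above the table; this point is on its axis, 94 mm above the table. The knob spins freely on its pin, 55 mm from the platter's axis, so it can be held and led round in a circle without turning the hand
- slide (a joint): position of the gauge on its rail in m, 0 to 0.045, growing towards the spindle; starts at 0 to 0.012. It stays where it is left; about 8 N of friction plus the plunger's spring to push it. At 0 the free plunger tip is 113 mm from the spindle axis, so that it meets the plain rim at 0.025 and a 4 mm bend at 0.021
- tab_top (a point): top centre of the black tab at the rear of the gauge, by which it is slid: upright, 12 mm thick along the rail, 22 mm wide across it, its top 111 mm above the table and free of the dial case (74 mm high, 82 mm across, its centre 52 mm nearer the spindle) for its upper 35 mm
- plunger: sprung steel plunger of the gauge, 8 mm rod with a round tip, pointing at the spindle 44 mm above the table; moves with the gauge and yields up to 10 mm into it (1 N at first touch, 0.5 N more per mm). Origin at the centre of the dial at table height when the plunger is free; x across the rail, y towards the spindle
- plunger_tip (a point): foremost point of the plunger's tip: its horizontal distance from the spindle is the radius of the rim where it touches
- needle (a joint): pointer of the dial, in rad: 0 with the plunger free (pointing to the spindle), growing clockwise by 0.6 rad for every mm the plunger is pushed in; 6 rad is the end of its travel, and anything beyond 5.4 rad (9 mm) counts as driven to the end
- sugar_shaker: bystander: sugar shaker, 44 mm wide, 90 mm tall
- beer_mats: bystander: stack of square card beer mats, 101 mm, 13 mm high
- coffee_mug: bystander: white mug with a handle, 92 mm across, 95 mm tall
- sprinkle_jar: bystander: jar with a black lid, 54 mm wide, 75 mm tall

How it is judged:
On the way, in this order (a step that is already met when the one before it is completed fails the run):
1. the gauge is slid up and its plunger bears on the rim, pressed in by at least 0.7 mm (value of joint needle above 0.42 rad and contact force between plunger and anything else above 0.5 N), for 0.2 s.
2. the platter has been turned a whole turn either way (6.1 rad or more from its start), the plunger bearing on the rim ((value of joint turntable above 6.1 rad or value of joint turntable below -6.1 rad) and value of joint needle above 0.2 rad and contact force between plunger and anything else above 0.5 N), for 0.05 s.
At the end, for the whole second after the job is handed in: The platter stands still with the rim's highest spot at the plunger (rim radius there above 91.1 mm of 92 mm, about 10 degrees either side of the crown), the plunger bearing on it and pressed in by at least 0.7 mm (all of step 1 and horizontal distance between plunger_tip and spindle above 0.0911 m and velocity of joint turntable between -0.05 and 0.05 rad/s); the robot touches nothing.
It fails at once if the plunger is driven to the end of its travel (pushed in over 9 mm, or pressed on the rim with over 12 N) (value of joint needle above 5.4 rad or contact force between plunger and anything else above 12 N).
It fails at once if a bystander is moved by more than 30 mm (distance of any of sugar_shaker, beer_mats, coffee_mug, sprinkle_jar from where it was at the start of the episode above 0.03 m).
It also fails if it takes over 72 s, if anything falls off the work surface, if the arm or the gripper's body presses on something with over 40 N, if the wrist force passes 120 N, or if a joint passes its speed limit or range.

## Robot

A 6-joint arm with a two-finger parallel gripper is mounted at the origin on a cart in front of the work surface, level with it; the furniture and walls round the work are solid. World frame = base frame: x ahead of the robot, y to its left, z up, the work surface at z = 0. Lengths are in m, angles in rad, forces in N, time in s.
With the tool pointing down it reaches from about 0.35 to 0.85 m from the base axis. Payload 8.1 kg.
Tool frame: the origin (TCP) lies at the very end of the fingers, on their centre line; the grasp point (between the pads) lies 19 mm behind it; z points along the fingers, y is the line along which they close (so a half turn about z gives the same grasp; the last joint's range is limited). The gripper opens to 93 mm and grips with 3 to 60 N. Pads are 15 mm wide; open, the fingers measure 128 mm over their backs; the gripper's body (75 mm by 188 mm) begins 65 mm behind the grasp point.
Start: joints at [-1.397, 0.13, 1.488, -0, 1.523, -0.085], TCP at [0.154, -0.58, 0.219] pointing down, gripper open.
Joint ranges: [-2.96, 2.96], [-0.89, 2.26], [0.02, 2.5], [-1.34, 4.48], [0, 2.73], [-2.66, 2.66]. Speed limits (rad/s): [2.39, 2.39, 2.79, 3.14, 3.14, 3.14].

## Interface

Orientations are given as a rotation vector (axis times angle).
In Python, from plant import monitor, eyes, ticket gives the robot as it stands.
- The arm moves only by the tool arm_command, never from a script. Its argument "deltas" is a list that holds one entry, the list of rows, each a list of 6 numbers: the shift along the world's x, y, z in cm, then the turn, a rotation vector about the world's x, y, z in degrees. In form: [[[tx, ty, tz, rx, ry, rz], ...]]. A call has 1 to 12 rows; each row shifts and turns the commanded pose from where the row before left it; what a row does not reach is not made up. A row lasts 1/12 s, in which the tool goes at most 41.7 mm and 7.16 degrees, less where a joint would pass 70% of its speed; a pose out of reach is approached as far as the arm can. A call is refused whole if a number of a shift passes 4.17 or a number of a turn 7.16, either way. A call with a gripper value outside its range is refused whole. "gripper" is the opening, from -1 (shut) to 1 (fully open), set as the call begins (left out, the last holds). The fingers move at their own pace and stop on an object; "squeeze" is the grip in N (left out, the last holds). Time passes only in rows, so rows that do not move let the fingers close. It gives the time, the measured TCP pose, the force, the opening and the grip force at its end, in the units of the state.
- monitor.read_state(): the state, without advancing time (a new reading comes with each control period).
- eyes.read_camera(name): name is "side" or "top"; returns the picture (420x560x3 uint8, blue, green, red); there is no depth.
- eyes.camera_model(name): a dict with "fx", "fy", "cx", "cy" (pixels), "k1" (the pictures are not rectified: a ray, as slopes to the right and down, at radius r is drawn at 1 + k1 r^2 times it, then the intrinsics apply), "rvec" (rotation vector, rad) and "tvec" (3), from world to camera coordinates, as OpenCV has them. Camera axes: x right, y down, z forward; pixel columns grow to the right and rows downward; lengths in m; the calibration is good to about 2 mm. A picture is of the moment at which its call begins. camera_model takes no time and is no camera call.
- ticket.close_job(): hands the job in; it is judged then, once.
The state is a dict: "t": time; "q": joint angles; "dq": joint speeds; "joint_torque": joint torques, N m; "tool_pos": TCP position; "orientation": TCP orientation; "force": force on the tool from outside, world axes, zero at the start; "wrist_torque": the same for the moment, N m; "opening": finger opening in m; "gripper_force": force on a finger pad.
Only numpy, scipy, OpenCV 4.12 (cv2) and the standard library are available. Lean on these libraries where they do the work, as an engineer would, in place of code of your own. Each camera call takes 0.05 s, during which the arm holds its last target. There are 200 camera calls.

## Working session

There is one attempt and no reset: what is moved stays moved. The work goes in short steps, Python scripts to look and compute and a tool call to move; the robot and the scene stay as the last step left them, time stands still between calls to the robot, and variables do not carry over. Pictures are saved under pics/ and viewed, at most 10 in all, crops included, and the job is handed in when it is done.

Besides the shell and the picture viewer there is one more tool, called after "Emit:" in YAML: its name, and indented under it one key for each argument. arm_command: Moves the arm, as the interface text tells. Its arguments: {"type":"object","properties":{"deltas":{"type":"array"},"gripper":{"type":"number"},"squeeze":{"type":"number"}},"required":["deltas"]}

```bash
mkdir -p pics
cat > h.py <<'E'
import numpy as np, cv2
from plant import monitor, eyes, ticket
def ray(cam,u,v):
    m=eyes.camera_model(cam); R=cv2.Rodrigues(np.array(m["rvec"],float))[0]; t=np.array(m["tvec"],float)
    d=np.array([(u-m["cx"])/m["fx"],(v-m["cy"])/m["fy"]]); s=d.copy()
    for _ in range(20): s=d/(1+m["k1"]*(s@s))
    return -R.T@t, R.T@np.array([s[0],s[1],1])
def at(cam,u,v,z):
    o,d=ray(cam,u,v); return o+d*(z-o[2])/d[2]
def proj(cam,P):
    m=eyes.camera_model(cam); R=cv2.Rodrigues(np.array(m["rvec"],float))[0]
    c=R@np.array(P,float)+np.array(m["tvec"],float); s=c[:2]/c[2]; s=s*(1+m["k1"]*(s@s))
    return s[0]*m["fx"]+m["cx"],s[1]*m["fy"]+m["cy"]
E
python3 - <<'E'
from h import *
a=eyes.read_camera("top");b=eyes.read_camera("side")
cv2.imwrite("pics/top0.png",cv2.resize(a,(800,600),interpolation=cv2.INTER_CUBIC));cv2.imwrite("pics/side0.png",cv2.resize(b,(800,600),interpolation=cv2.INTER_CUBIC))
print(monitor.read_state())
E
```

```text
{'t': 0.1, 'q': array([-1.39742032e+00,  1.31067203e-01,  1.48917550e+00,  1.68334694e-05,
        1.52297777e+00, -8.53799948e-02]), 'dq': array([ 0.00053016, -0.0040606 , -0.00309387,  0.00027815, -0.00013519,
       -0.0010076 ]), 'joint_torque': array([ 5.32853464e-04, -5.61340213e+01, -4.93095911e+01,  7.70772435e-02,
        2.90723308e-02, -4.09597305e-05]), 'tool_pos': array([ 0.15347864, -0.57951473,  0.21770053]), 'orientation': array([-3.11372305e+00, -4.05108826e-01,  8.60360847e-05]), 'force': array([ 0.06517974,  0.3414985 , -0.58864785]), 'wrist_torque': array([ 0.02200872,  0.01156884, -0.02041928]), 'gripper_force': 0.0, 'opening': 0.09324667952195095}
```

View pics/top0.png

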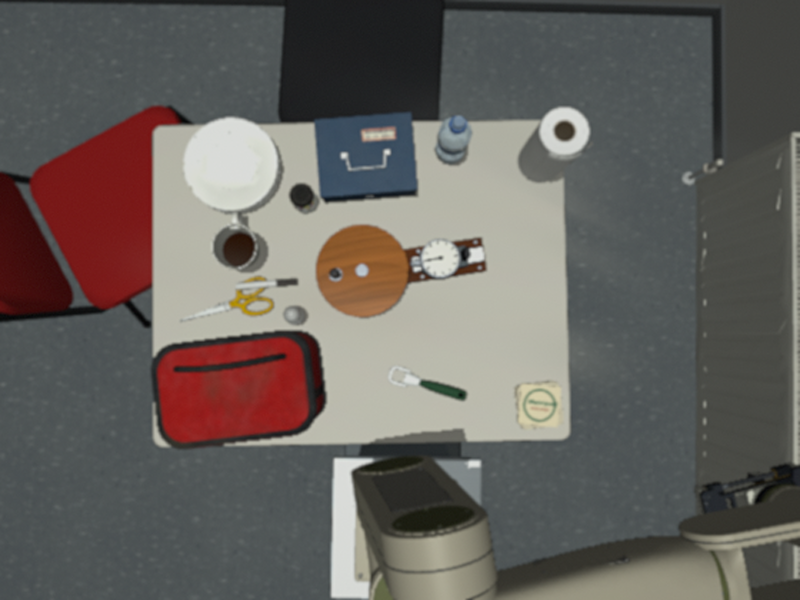

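View pics/side0.png

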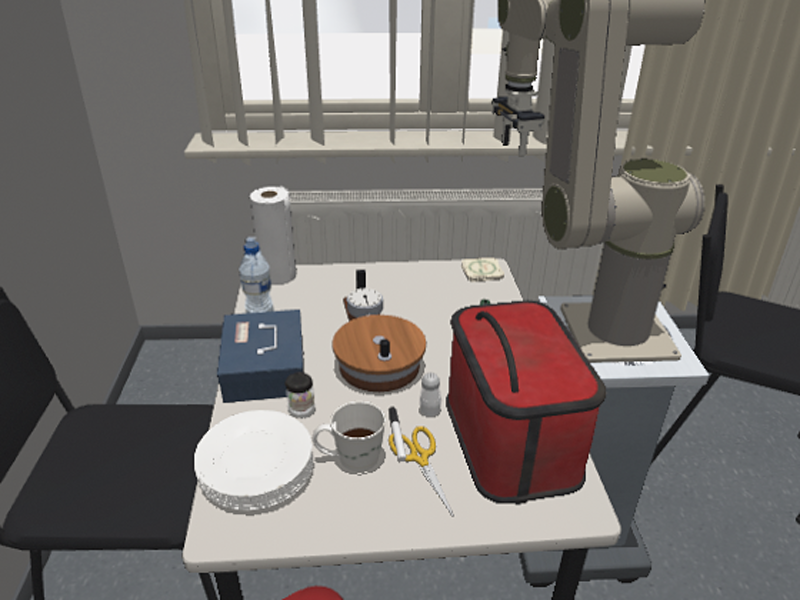

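The top view shows the platter centre at about (362,271), the knob at (335,274) and the dial at (440,258). The rail points to image right, which is world -y. I'll take an enlarged crop to place the tab.

Run:
```python
from h import *
a=eyes.read_camera("top")
c=a[150:230,210:350]; cv2.imwrite("pics/top1.png",cv2.resize(c,None,fx=5.7,fy=5.7,interpolation=cv2.INTER_CUBIC))
s=1/1.42857
for n,u,v,z in [("plat",362,271,.068),("knob",335,273,.108),("dial",440,258,.074),("tab",466,256,.111)]: print(n,at("top",u*s,v*s,z).round(4))
```

```text
plat [0.5432 0.1024 0.068 ]
knob [0.5348 0.1548 0.108 ]
dial [ 0.5725 -0.0584  0.074 ]
tab [ 0.5735 -0.1081  0.111 ]
```

View pics/top1.png

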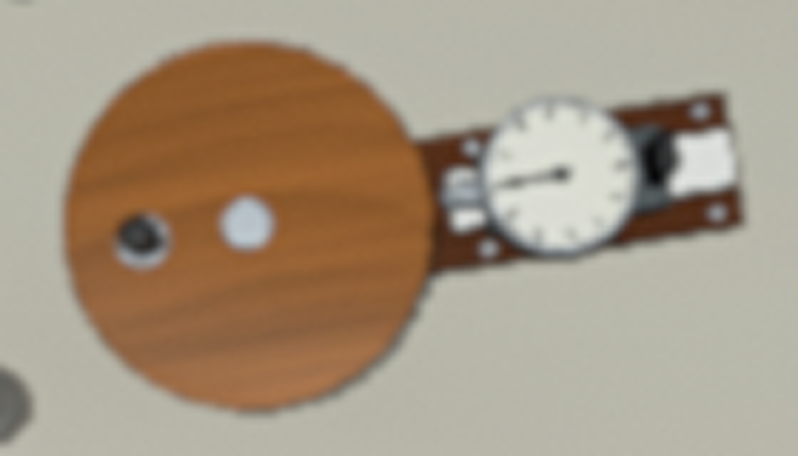

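The crop shows the platter at x 64–432 and y 38–411 (centre about 248,225), the knob top at about (141,236), the dial centre at (561,174) and the tab top at about (660,157). The needle points at the spindle, so the plunger is free.

Run:
```python
from h import *
P={}
for n,x,y,z in [("plat",248,225,.068),("hub",247,223,.07),("knob",141,236,.108),("dial",561,174,.074),("tab",660,157,.111)]:
    P[n]=at("top",210+(x+.5)/5.7-.5,150+(y+.5)/5.7-.5,z); print(n,P[n].round(4))
c=P["hub"]
for k in ("knob","dial","tab"):
    d=P[k]-c; print(k,np.hypot(*d[:2]).round(4),np.degrees(np.arctan2(d[1],d[0])).round(2))
d=P["tab"]-P["dial"];print(np.hypot(*d[:2]))
o,_=ray("top",280,210);print(o)
```

```text
plat [0.5451 0.1033 0.068 ]
hub [0.5459 0.1037 0.07  ]
knob [0.5351 0.1553 0.108 ]
dial [ 0.5739 -0.0584  0.074 ]
tab [ 0.5794 -0.1057  0.111 ]
knob 0.0527 101.88
dial 0.1645 -80.21
tab 0.2121 -80.91
0.047608967221813736
[0.42161219 0.03947285 1.48752093]
```

Run:
```python
from h import *
def tri(a,b):
    s=.7
    o1,d1=ray("top",a[0]*s,a[1]*s);o2,d2=ray("side",b[0]*s,b[1]*s)
    A=np.stack([d1,-d2],1);k=np.linalg.lstsq(A,o2-o1,rcond=None)[0]
    p,q=o1+k[0]*d1,o2+k[1]*d2;return ((p+q)/2).round(3),np.linalg.norm(p-q).round(3)
print("bag",tri((313,335),(456,310)),"box",tri((415,192),(302,313)),"tab",tri((466,256),(361,270)),"knob",tri((335,273),(385,341)))
```

```text
bag (array([0.408, 0.187, 0.194]), np.float64(0.004)) box (array([ 0.713, -0.005,  0.062]), np.float64(0.003)) tab (array([ 0.579, -0.109,  0.107]), np.float64(0.01)) knob (array([0.536, 0.155, 0.102]), np.float64(0.002))
```

Emit:
arm_command:
  deltas:
    - [[2.3, 2.5, 0, 0, 0, 4.7], [2.3, 2.5, 0, 0, 0, 4.7], [2.3, 2.5, 0, 0, 0, 4.7], [2.3, 2.5, 0, 0, 0, 4.7], [2.3, 2.5, 0, 0, 0, 4.7], [2.3, 2.5, 0, 0, 0, 4.7], [2.3, 2.5, 0, 0, 0, 4.7], [2.3, 2.5, 0, 0, 0, 4.7], [2.3, 2.5, 0, 0, 0, 4.7]]
  gripper: 1

```text
t: 0.9
tool_pos: [0.3613, -0.3535, 0.2184]
orientation: [-2.756, -1.507, 0.0]
force: [-0.2, -0.2, -0.8]
opening: 0.0932
gripper_force: 0.0
```

Emit:
arm_command:
  deltas:
    - [[2.3, 2.5, 0, 0, 0, 4.7], [2.3, 2.5, 0, 0, 0, 4.7], [2.3, 2.5, 0, 0, 0, 4.7], [2.3, 2.5, 0, 0, 0, 4.7], [2.3, 2.5, 0, 0, 0, 4.7], [2.3, 2.5, 0, 0, 0, 4.7], [2.3, 2.5, 0, 0, 0, 4.7], [2.0, 2.5, 0, 0, 0, 4.7], [0, 0, 0, 0, 0, 4.7], [0, 0, 0, 0, 0, 0], [0, 0, 0, 0, 0, 0]]

```text
t: 1.82
tool_pos: [0.5413, -0.1548, 0.2182]
orientation: [-2.033, -2.394, 0.001]
force: [-0.2, -0.5, -0.3]
opening: 0.0931
gripper_force: 0.0
```

```bash
cat >> h.py <<'E'
def pose():
    s=monitor.read_state(); R=cv2.Rodrigues(np.array(s["orientation"]))[0]
    print("t",round(s["t"],2),"pos",np.round(np.array(s["tool_pos"])*100,2),"cm closing deg",np.degrees(np.arctan2(R[1,1],R[0,1])).round(1),"z",R[:,2].round(3),"F",np.round(s["force"],1),"open",round(s["opening"]*1000,1),"grip",round(s["gripper_force"],1))
E
python3 -c "
from h import *;pose()"
```

```text
t 1.82 pos [ 54.13 -15.48  21.82] cm closing deg 9.3 z [-0.001  0.    -1.   ] F [-0.2 -0.5 -0.3] open 93.1 grip 0.0
```

Emit:
arm_command:
  deltas:
    - [[2.0, 2.4, -1, 0, 0, 0], [2.0, 2.3, -2, 0, 0, 0], [0, 0, -3, 0, 0, 0], [0, 0, -3, 0, 0, 0], [0, 0, -2.5, 0, 0, 0], [0, 0, -1.8, 0, 0, 0], [0, 0, 0, 0, 0, 0]]

```text
t: 2.4
tool_pos: [0.5775, -0.1083, 0.0804]
orientation: [-2.032, -2.386, 0.006]
force: [-1.1, -0.1, -0.9]
opening: 0.093
gripper_force: 0.0
```

Emit:
arm_command:
  deltas:
    - [[0, 0, 0, 0, 0, 0], [0, 0, 0, 0, 0, 0], [0, 0, 0, 0, 0, 0], [0, 0, 0, 0, 0, 0], [0, 0, 0, 0, 0, 0], [0, 0, 0, 0, 0, 0]]
  gripper: -1
  squeeze: 40

```text
t: 2.9
tool_pos: [0.5821, -0.1082, 0.0866]
orientation: [2.031, 2.395, 0.001]
force: [-0.7, 0.1, 1.1]
opening: 0.0576
gripper_force: 0.0
```

Run:
```python
from h import *
pose()
a=eyes.read_camera("top");b=eyes.read_camera("side")
A=cv2.resize(a[150:230,240:350],None,fx=5,fy=5,interpolation=cv2.INTER_CUBIC)
B=cv2.resize(b[170:275,215:305],None,fx=2.66,fy=3.81,interpolation=cv2.INTER_CUBIC)[:400]
cv2.imwrite("pics/g1.png",np.hstack([A,B]))
```

```text
t 2.9 pos [ 58.21 -10.82   8.66] cm closing deg 9.4 z [ 0.001 -0.    -1.   ] F [-0.7  0.1  1.1] open 57.6 grip 0.0
```

View pics/g1.png

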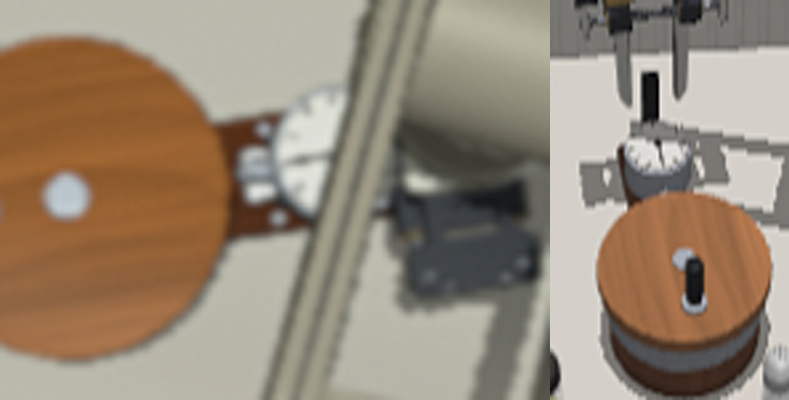

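The top crop shows the dial half hidden by the arm, needle at zero. The side crop shows the fingers straddling the tab but not yet closed. I'll finish closing, then slide.

Emit:
arm_command:
  deltas:
    - [[0, 0, 0, 0, 0, 0], [0, 0, 0, 0, 0, 0], [0, 0, 0, 0, 0, 0], [0, 0, 0, 0, 0, 0], [0, 0, 0, 0, 0, 0], [0, 0, 0, 0, 0, 0], [0, 0, 0, 0, 0, 0], [0, 0, 0, 0, 0, 0], [0, 0, 0, 0, 0, 0]]

```text
t: 3.75
tool_pos: [0.5847, -0.1074, 0.0857]
orientation: [2.028, 2.393, 0.007]
force: [17.4, 1.2, -11.7]
opening: 0.0215
gripper_force: 40.0
```

Emit:
arm_command:
  deltas:
    - [[-0.05, 0.3, 0, 0, 0, 0], [-0.05, 0.3, 0, 0, 0, 0], [-0.05, 0.3, 0, 0, 0, 0], [0, 0, 0, 0, 0, 0], [0, 0, 0, 0, 0, 0]]

```text
t: 4.17
tool_pos: [0.5833, -0.0994, 0.0857]
orientation: [2.027, 2.392, 0.006]
force: [18.7, -2.6, -13.2]
opening: 0.0217
gripper_force: 40.0
```

```bash
cat >> h.py <<'E'
def snap(name,view=True):
    a=eyes.read_camera("top");b=eyes.read_camera("side")
    A=cv2.resize(a[165:205,280:345],None,fx=8,fy=8,interpolation=cv2.INTER_CUBIC)
    B=cv2.resize(b[195:235,235:275],None,fx=7,fy=8,interpolation=cv2.INTER_CUBIC)
    cv2.imwrite(f"pics/{name}.png",np.hstack([A,B])); cv2.imwrite(f"pics/{name}_t.png",a); cv2.imwrite(f"pics/{name}_s.png",b)
E
python3 -c "
from h import *
pose();snap('g2')"
```

```text
t 4.17 pos [58.33 -9.94  8.57] cm closing deg 9.4 z [ 0.007 -0.001 -1.   ] F [ 18.7  -2.6 -13.2] open 21.7 grip 40.0
```

View pics/g2.png

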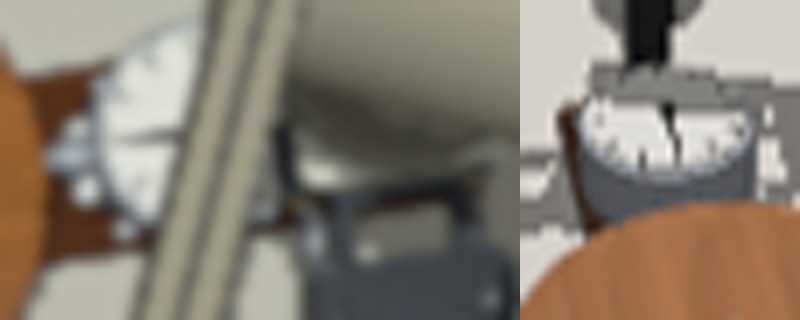

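The side crop shows the dial in full with its needle near zero (centre about side px (256,211)). The grip is holding and the gauge has moved up. To save pictures I'll write a needle reader.

```bash
cat >> h.py <<'E'
import sys
C=np.array([.5455,.1035]); U=np.array([-.170,.985]); W=np.array([.985,.170])
def ringpts(c,r,a,z=.074):   # a clockwise from U seen from above
    a=np.atleast_1d(a); 
    return [(*(c+r*(np.cos(x)*U+np.sin(x)*W)),z) for x in a]
def samp(img,cam,pts):
    p=np.array([proj(cam,q) for q in pts],np.float32)
    return cv2.remap(cv2.cvtColor(img,cv2.COLOR_BGR2GRAY).astype(np.float32),p[:,:1],p[:,1:],cv2.INTER_LINEAR)[:,0]
def centre(img,cam,d0,dirs=None):
    th=np.linspace(0,2*np.pi,60); best=(-1e9,)
    for e in np.arange(-8,8.1,1):
        for f in np.arange(-6,6.1,1):
            c=C-U*(d0+e/1000)+W*f/1000
            s=np.median(samp(img,cam,ringpts(c,.033,th)))-np.mean(samp(img,cam,ringpts(c,.041,th)))
            if s>best[0]: best=(s,e,f)
    return best
def needle(img,cam,c):
    th=np.radians(np.arange(-20,356,2)); 
    S=np.mean([samp(img,cam,ringpts(c,r,th)) for r in np.arange(.007,.0235,.002)],0)
    D=np.clip(np.median(S)-S,0,None); i=D.argmax(); w=slice(max(0,i-5),i+6)
    return np.sum(th[w]*D[w])/D[w].sum(), D[i]
E
python3 - <<'E'
from h import *
for cam in ("side","top"):
    img=cv2.imread(f"pics/g2_{cam[0]}.png"); b=centre(img,cam,.1565); print(cam,b)
    c=C-U*(.1565+b[1]/1000)+W*b[2]/1000; print(np.round(proj(cam,(*c,.074)),1),needle(img,cam,c))
E
```

```text
Traceback (most recent call last):
  File "h.py", line 35, in centre
    s=np.median(samp(img,cam,ringpts(c,.033,th)))-np.mean(samp(img,cam,ringpts(c,.041,th)))
                ~~~~^^^^^^^^^^^^^^^^^^^^^^^^^^^^
  File "h.py", line 28, in samp
    p=np.array([proj(cam,q) for q in pts],np.float32)
                ~~~~^^^^^^^
  File "h.py", line 11, in proj
    m=eyes.camera_model(cam); R=cv2.Rodrigues(np.array(m["rvec"],float))[0]
ValueError: time passes only in moves, steps and waits
```

Emit:
arm_command:
  deltas:
    - [[-0.05, 0.3, 0, 0, 0, 0], [0, 0, 0, 0, 0, 0], [0, 0, 0, 0, 0, 0]]

```text
t: 4.52
tool_pos: [0.5828, -0.0966, 0.0858]
orientation: [2.027, 2.392, 0.006]
force: [19.6, -3.2, -12.4]
opening: 0.0213
gripper_force: 40.0
```

Run:
```python
from h import *
pose();snap('g3')
for cam in ("side",):
    img=cv2.imread(f"pics/g3_{cam[0]}.png"); b=centre(img,cam,.1535); print(cam,b)
    c=C-U*(.1535+b[1]/1000)+W*b[2]/1000; print(np.round(proj(cam,(*c,.074)),1),needle(img,cam,c))
```

```text
t 4.52 pos [58.28 -9.66  8.58] cm closing deg 9.4 z [ 0.007 -0.001 -1.   ] F [ 19.6  -3.2 -12.4] open 21.3 grip 40.0Traceback (most recent call last):
  File "<stdin>", line 4, in <module>
  File "h.py", line 35, in centre
    s=np.median(samp(img,cam,ringpts(c,.033,th)))-np.mean(samp(img,cam,ringpts(c,.041,th)))
                ~~~~^^^^^^^^^^^^^^^^^^^^^^^^^^^^
  File "h.py", line 28, in samp
    p=np.array([proj(cam,q) for q in pts],np.float32)
                ~~~~^^^^^^^
  File "h.py", line 11, in proj
    m=eyes.camera_model(cam); R=cv2.Rodrigues(np.array(m["rvec"],float))[0]
ValueError: time passes only in moves, steps and waits
```

Calling camera_model that many times hit a call limit, so I'll cache the camera models.

```bash
python3 - <<'E'
s=open("h.py").read()
s=s.replace("from plant import monitor, eyes, ticket\n","from plant import monitor, eyes, ticket\nimport functools\ncm=functools.lru_cache(None)(lambda c: eyes.camera_model(c))\n").replace("m=eyes.camera_model(cam)","m=cm(cam)")
open("h.py","w").write(s)
E
python3 - <<'E'
from h import *
for n,d0 in (("g2",.1565),("g3",.1535)):
  for cam in ("side","top"):
    img=cv2.imread(f"pics/{n}_{cam[0]}.png"); b=centre(img,cam,d0)
    c=C-U*(d0+b[1]/1000)+W*b[2]/1000; print(n,cam,b,np.round(proj(cam,(*c,.074)),1),needle(img,cam,c))
E
```

```text
g2 side (np.float32(33.097153), np.float64(4.0), np.float64(-3.0)) [257.4 206.6] (np.float64(0.4693998381346753), np.float32(41.870224))
g2 top (np.float32(33.36927), np.float64(-5.0), np.float64(0.0)) [303.7 180.9] (np.float64(1.916927759355786), np.float32(28.448349))
g3 side (np.float32(40.477768), np.float64(4.0), np.float64(-6.0)) [258.4 207. ] (np.float64(0.6824568853228874), np.float32(16.60878))
g3 top (np.float32(36.876694), np.float64(-5.0), np.float64(0.0)) [302.7 181.1] (np.float64(5.231045153362413), np.float32(25.807343))
```

Run:
```python
from h import *
for d0 in (.1565,.1535):
  c=C-U*d0
  print([np.round(proj(k,(*c,.074)),1) for k in ("side","top")],[np.round(proj("side",p),1) for p in ringpts(c,.037,np.radians([0,90,180,270]))])
A=cv2.imread("pics/g3_s.png")[200:225,240:275]
print(cv2.cvtColor(A,cv2.COLOR_BGR2GRAY)[:, :])
```

```text
[array([256.7, 207.4]), array([305.4, 180.7])] [array([258.7, 213.6]), array([245.2, 208.6]), array([254.7, 201.3]), array([268. , 206.1])]
[array([256.8, 207.9]), array([304.4, 180.8])] [array([258.9, 214.2]), array([245.4, 209.1]), array([254.8, 201.8]), array([268.2, 206.6])]
[[208 208 208 208 208 208 209 212 204 163  62  18  23  24  21  17  58 209
  213 209 208 208 208 208 208 208 208 208 208 208 208 208 208 208 208]
 [208 207 208 207 208 208 209 212 217 177  67  18  20  22  20  18  57 208
  212 209 209 207 208 208 208 208 207 208 208 208 207 208 208 208 208]
 [208 208 208 208 209 211 214 180 178 172  67  16  21  20  20  14  56 210
  215 213 211 210 209 209 208 208 208 208 208 208 208 208 208 208 208]
 [207 208 208 209 212 179 177 123 115 138  51  49  55  56  36  70  97 175
  179 164 190 201 211 212 211 211 210 209 209 209 209 209 209 209 208]
 [207 208 208 211 180 122 114 107 121  98  93 107 109 109  83 114 128 124
  123  69 142 161 177 177 175 173 208 213 212 211 212 212 212 212 211]
 [208 209 209 213 129 114 115 115 126 102 114 130 131 131 118 128 129 128
  128 103 123 125 124
[... 2105 characters left out ...]
  80  82  82  83  83  84  84  80  82  85  93  96
  101 109 111 111 107 104 105 106 108 107 119 123 123 122 131 132 144]
 [119 121 124  70  43  64  74  80  81  82  82  87  93 101 109 109 114 116
  119 126 126 128 126 122 120 120 123 126 124 124 122 120 131 133 147]
 [118 120 123  83  57  46  55  67  81  89 104 109 116 122 129 126 126 126
  125 123 121 122 122 120 119 119 122 125 125 123 121 120 117 119 120]
 [115 114 118 104  59  39  60  95 103 108 121 122 125 128 128 126 125 126
  125 123 120 118 120 119 120 119 121 124 125 124 122 119 118 119 121]
 [172 174 177 130  78  95 105 124 120 118 120 121 125 127 127 127 125 125
  125 122 119 116 118 119 121 119 120 123 127 125 122 120 117 118 121]]
```

```bash
cat >> h.py <<'E'
from scipy.ndimage import median_filter
OFF={"side":(-1.0,.9),"top":(0,0)}
def samp(img,cam,pts):
    p=np.array([proj(cam,q) for q in pts],np.float32)+np.array(OFF[cam],np.float32)
    return cv2.remap(cv2.cvtColor(img,cv2.COLOR_BGR2GRAY).astype(np.float32),p[:,:1],p[:,1:],cv2.INTER_LINEAR)[:,0]
def needle(img,cam,d):
    c=C-U*d; th=np.radians(np.arange(-90,360,2))
    S=np.mean([samp(img,cam,ringpts(c,r,th)) for r in np.arange(.008,.0245,.002)],0)
    D=np.clip(median_filter(S,41)-S,0,None); o=[]
    E=D.copy()
    for _ in range(2):
        i=E[30:].argmax()+30; w=slice(max(0,i-6),i+7); o.append((round(float(np.sum(th[w]*D[w])/(D[w].sum()+1e-9)),2),int(D[i])))
        E[max(0,i-10):i+11]=0
    return o
def both(name,d):
    for k in ("top","side"): print(name,k,needle(cv2.imread(f"pics/{name}_{k[0]}.png"),k,d))
E
python3 - <<'E'
from h import *
both("g2",.1565);both("g3",.1535)
E
```

```text
g2 top [(-0.0, 28), (1.65, 25)]
g2 side [(0.06, 98), (6.2, 84)]
g3 top [(-0.01, 25), (5.48, 19)]
g3 side [(0.05, 93), (6.19, 85)]
```

Emit:
arm_command:
  deltas:
    - [[-0.05, 0.2, 0, 0, 0, 0], [0, 0, 0, 0, 0, 0], [0, 0, 0, 0, 0, 0]]

```text
t: 4.87
tool_pos: [0.5825, -0.0947, 0.0858]
orientation: [2.027, 2.392, 0.006]
force: [19.6, -4.2, -14.6]
opening: 0.0216
gripper_force: 40.0
```

Run:
```python
from h import *
pose();snap('g4');both("g4",.1515)
```

```text
t 4.87 pos [58.25 -9.47  8.58] cm closing deg 9.4 z [ 0.007 -0.001 -1.   ] F [ 19.6  -4.2 -14.6] open 21.6 grip 40.0
g4 top [(-0.01, 21), (1.59, 20)]
g4 side [(0.05, 91), (6.19, 81)]
```

Both cameras agree the needle is still at 0. I'll continue in 3 mm steps.

Emit:
arm_command:
  deltas:
    - [[-0.05, 0.3, 0, 0, 0, 0], [0, 0, 0, 0, 0, 0], [0, 0, 0, 0, 0, 0]]

```text
t: 5.22
tool_pos: [0.582, -0.0918, 0.0858]
orientation: [2.027, 2.391, 0.005]
force: [20.8, -3.8, -14.1]
opening: 0.0218
gripper_force: 40.0
```

Run:
```python
from h import *
pose();snap('g5');both("g5",.1485)
```

```text
t 5.22 pos [58.2  -9.18  8.58] cm closing deg 9.4 z [ 0.007 -0.002 -1.   ] F [ 20.8  -3.8 -14.1] open 21.8 grip 40.0
g5 top [(0.83, 20), (4.77, 15)]
g5 side [(0.83, 73), (3.03, 4)]
```

Emit:
arm_command:
  deltas:
    - [[-0.03, 0.15, 0, 0, 0, 0], [0, 0, 0, 0, 0, 0], [0, 0, 0, 0, 0, 0], [0, 0, 0, 0, 0, 0]]

```text
t: 5.65
tool_pos: [0.5818, -0.0907, 0.0858]
orientation: [2.027, 2.391, 0.005]
force: [20.3, -5.9, -14.8]
opening: 0.0217
gripper_force: 40.0
```

Run:
```python
from h import *
pose();snap('g6');both("g6",.147)
```

```text
t 5.65 pos [58.18 -9.07  8.58] cm closing deg 9.4 z [ 0.008 -0.002 -1.   ] F [ 20.3  -5.9 -14.8] open 21.7 grip 40.0
g6 top [(1.52, 22), (4.76, 16)]
g6 side [(1.59, 8), (2.37, 4)]
```

Emit:
arm_command:
  deltas:
    - [[0, 0, 0, 0, 0, 0], [0, 0, 0, 0, 0, 0], [0, 0, 0, 0, 0, 0], [0, 0, 0, 0, 0, 0], [0, 0, 2, 0, 0, 0], [0, 0, 3, 0, 0, 0], [0, 0, 2, 0, 0, 0], [0, 0, 0, 0, 0, 0]]
  gripper: 0.5

```text
t: 6.42
tool_pos: [0.581, -0.0901, 0.1614]
orientation: [2.027, 2.391, 0.005]
force: [0.7, -1.1, 1.5]
opening: 0.0683
gripper_force: 0.0
```

Emit:
arm_command:
  deltas:
    - [[-0.5, 3, 0, 0, 0, 0], [-0.5, 3, 0, 0, 0, 0], [-0.5, 3, 0, 0, 0, 0], [-0.5, 3, 0, 0, 0, 0], [-0.6, 3, 0, 0, 0, 0], [-0.6, 3, 0, 0, 0, 0], [-0.6, 3, 0, 0, 0, 0], [-0.6, 3, 0, 0, 0, 0], [-0.3, 0.7, 0, 0, 0, 0], [0, 0, 0, 0, 0, 0], [0, 0, 0, 0, 0, 0], [0, 0, 0, 0, 0, 0]]

```text
t: 7.42
tool_pos: [0.5314, 0.1564, 0.1553]
orientation: [2.032, 2.396, -0.001]
force: [0.7, 0.4, -0.1]
opening: 0.0701
gripper_force: 0.0
```

Run:
```python
from h import *
pose();snap('g7');both("g7",.147)
a=cv2.imread("pics/g7_t.png")[140:240,190:350];b=cv2.imread("pics/g7_s.png")[130:290,200:330]
cv2.imwrite("pics/v7.png",np.hstack([cv2.resize(a,(480,300),interpolation=cv2.INTER_CUBIC),cv2.resize(b,(244,300),interpolation=cv2.INTER_CUBIC)]))
```

```text
t 7.42 pos [53.14 15.64 15.53] cm closing deg 9.4 z [-0.    -0.001 -1.   ] F [ 0.7  0.4 -0.1] open 70.1 grip 0.0
g7 top [(1.5, 43), (4.51, 0)]
g7 side [(6.15, 58), (1.52, 20)]
```

View pics/v7.png

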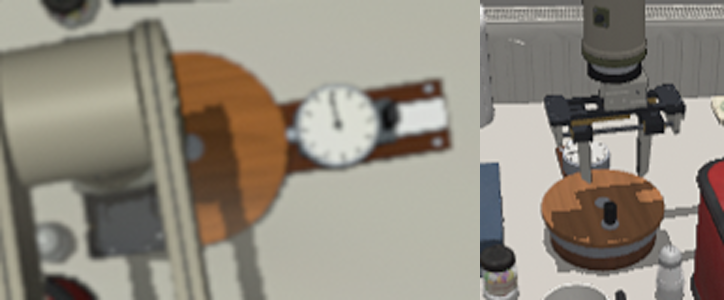

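The dial is clear in the top view with the needle at 1.5 rad (2.5 mm). The side view shows the fingers straddling the knob, so I'll lower and grip.

Emit:
arm_command:
  deltas:
    - [[0.4, 0, -2, 0, 0, 0], [0, 0, -2.5, 0, 0, 0], [0, 0, -2.3, 0, 0, 0], [0, 0, -1, 0, 0, 0], [0, 0, 0, 0, 0, 0], [0, 0, 0, 0, 0, 0]]

```text
t: 8.02
tool_pos: [0.5352, 0.1568, 0.0777]
orientation: [-2.032, -2.395, 0.001]
force: [0.5, 0.4, 0.8]
opening: 0.07
gripper_force: 0.0
```

Emit:
arm_command:
  deltas:
    - [[0, 0, 0, 0, 0, 0], [0, 0, 0, 0, 0, 0], [0, 0, 0, 0, 0, 0], [0, 0, 0, 0, 0, 0], [0, 0, 0, 0, 0, 0], [0, 0, 0, 0, 0, 0], [0, 0, 0, 0, 0, 0], [0, 0, 0, 0, 0, 0], [0, 0, 0, 0, 0, 0], [0, 0, 0, 0, 0, 0]]
  gripper: -1
  squeeze: 25

```text
t: 8.85
tool_pos: [0.5357, 0.1576, 0.0778]
orientation: [2.031, 2.396, 0.001]
force: [3.4, 1.5, -1.4]
opening: 0.0197
gripper_force: 25.0
```

Run:
```python
from h import *
pose();snap('k0');both("k0",.147)
```

```text
t 8.85 pos [53.57 15.76  7.78] cm closing deg 9.4 z [ 0.001  0.    -1.   ] F [ 3.4  1.5 -1.4] open 19.7 grip 25.0
k0 top [(1.47, 43), (4.52, 0)]
k0 side [(2.12, 6), (3.01, 5)]
```

Run:
```python
import numpy as np
a=np.radians(100.3+10*np.arange(37)); p=5.5*np.stack([np.cos(a),np.sin(a)],1); d=np.diff(p.round(2),axis=0).round(2)
for k in range(0,36,3): print(k*10, ", ".join(f"[{x:.2f}, {y:.2f}, 0, 0, 0, 0]" for x,y in d[k:k+3]))
```

```text
0 [-0.93, -0.25, 0, 0, 0, 0], [-0.86, -0.41, 0, 0, 0, 0], [-0.79, -0.56, 0, 0, 0, 0]
30 [-0.67, -0.68, 0, 0, 0, 0], [-0.55, -0.78, 0, 0, 0, 0], [-0.40, -0.88, 0, 0, 0, 0]
60 [-0.24, -0.92, 0, 0, 0, 0], [-0.08, -0.96, 0, 0, 0, 0], [0.09, -0.95, 0, 0, 0, 0]
90 [0.25, -0.93, 0, 0, 0, 0], [0.41, -0.86, 0, 0, 0, 0], [0.56, -0.79, 0, 0, 0, 0]
120 [0.68, -0.67, 0, 0, 0, 0], [0.78, -0.55, 0, 0, 0, 0], [0.88, -0.40, 0, 0, 0, 0]
150 [0.92, -0.24, 0, 0, 0, 0], [0.96, -0.08, 0, 0, 0, 0], [0.95, 0.09, 0, 0, 0, 0]
180 [0.93, 0.25, 0, 0, 0, 0], [0.86, 0.41, 0, 0, 0, 0], [0.79, 0.56, 0, 0, 0, 0]
210 [0.67, 0.68, 0, 0, 0, 0], [0.55, 0.78, 0, 0, 0, 0], [0.40, 0.88, 0, 0, 0, 0]
240 [0.24, 0.92, 0, 0, 0, 0], [0.08, 0.96, 0, 0, 0, 0], [-0.09, 0.95, 0, 0, 0, 0]
270 [-0.25, 0.93, 0, 0, 0, 0], [-0.41, 0.86, 0, 0, 0, 0], [-0.56, 0.79, 0, 0, 0, 0]
300 [-0.68, 0.67, 0, 0, 0, 0], [-0.78, 0.55, 0, 0, 0, 0], [-0.88, 0.40, 0, 0, 0, 0]
330 [-0.92, 0.24, 0, 0, 0, 0], [-0.96, 0.08, 0, 0, 0, 0], [-0.95, -0.09, 0, 0, 0, 0]
```

Emit:
arm_command:
  deltas:
    - [[-0.93, -0.25, 0, 0, 0, 0], [-0.86, -0.41, 0, 0, 0, 0], [-0.79, -0.56, 0, 0, 0, 0], [0, 0, 0, 0, 0, 0], [0, 0, 0, 0, 0, 0]]

```text
t: 9.37
tool_pos: [0.5093, 0.1435, 0.0778]
orientation: [2.031, 2.395, -0.003]
force: [1.7, -7.4, 1.5]
opening: 0.0195
gripper_force: 25.0
```

```bash
cat >> h.py <<'E'
def ks(n):
    s=monitor.read_state(); p=np.array(s["tool_pos"])[:2]-C
    a=eyes.read_camera("top"); cv2.imwrite(f"pics/{n}_t.png",a)
    print(n,"t",round(s["t"],2),"turn",round((np.degrees(np.arctan2(p[1],p[0]))-100.3)%360,1),"r",(np.hypot(*p)*1000).round(1),"F",np.round(s["force"],1),"grip",round(s["gripper_force"],1),"needle",needle(a,"top",.147))
E
python3 -c "
from h import *
ks('k1')"
```

```text
k1 t 9.37 turn 31.8 r 54.0 F [ 1.7 -7.4  1.5] grip 25.0 needle [(1.47, 42), (4.57, 0)]
```

Emit:
arm_command:
  deltas:
    - [[-0.67, -0.68, 0, 0, 0, 0], [-0.55, -0.78, 0, 0, 0, 0], [0, 0, 0, 0, 0, 0], [0, 0, 0, 0, 0, 0]]

```text
t: 9.75
tool_pos: [0.4983, 0.1287, 0.0778]
orientation: [2.03, 2.393, -0.001]
force: [7.3, -7.5, -3.8]
opening: 0.0191
gripper_force: 25.0
```

```bash
python3 -c "
from h import *
ks('k2')"
```

```text
k2 t 9.75 turn 51.6 r 53.5 F [ 7.3 -7.5 -3.8] grip 25.0 needle [(1.71, 47), (0.54, 0)]
```

Emit:
arm_command:
  deltas:
    - [[-0.4, -0.88, 0, 0, 0, 0], [-0.24, -0.92, 0, 0, 0, 0], [0, 0, 0, 0, 0, 0], [0, 0, 0, 0, 0, 0]]

```text
t: 10.13
tool_pos: [0.4929, 0.111, 0.0779]
orientation: [2.03, 2.392, 0.002]
force: [11.9, -4.9, -8.2]
opening: 0.0194
gripper_force: 25.0
```

```bash
python3 -c "
from h import *
ks('k3')"
```

```text
k3 t 10.13 turn 71.5 r 53.2 F [11.9 -4.9 -8.2] grip 25.0 needle [(3.7, 43), (0.54, 0)]
```

Emit:
arm_command:
  deltas:
    - [[-0.08, -0.96, 0, 0, 0, 0], [0.09, -0.95, 0, 0, 0, 0], [0, 0, 0, 0, 0, 0], [0, 0, 0, 0, 0, 0]]

```text
t: 10.52
tool_pos: [0.4936, 0.0926, 0.0779]
orientation: [2.029, 2.392, 0.005]
force: [15.1, -3.1, -11.2]
opening: 0.0192
gripper_force: 25.0
```

```bash
python3 -c "
from h import *
ks('k4')"
```

```text
k4 t 10.52 turn 91.5 r 53.0 F [ 15.1  -3.1 -11.2] grip 25.0 needle [(2.89, 48), (6.08, 0)]
```

Emit:
arm_command:
  deltas:
    - [[0.25, -0.93, 0, 0, 0, 0], [0.41, -0.86, 0, 0, 0, 0], [0, 0, 0, 0, 0, 0], [0, 0, 0, 0, 0, 0]]

```text
t: 10.9
tool_pos: [0.5, 0.076, 0.0779]
orientation: [2.03, 2.393, 0.007]
force: [15.1, 4.0, -10.8]
opening: 0.0196
gripper_force: 25.0
```

```bash
python3 -c "
from h import *
ks('k5')"
```

```text
k5 t 10.9 turn 110.9 r 53.2 F [ 15.1   4.  -10.8] grip 25.0 needle [(1.47, 42), (4.64, 0)]
```

The needle rose 2.2 rad (3.7 mm) near 71° of turn. Only the high spot can do that, and its crown is at about 77°. I'll finish the turn.

Emit:
arm_command:
  deltas:
    - [[0.66, -0.79, 0, 0, 0, 0], [0.68, -0.67, 0, 0, 0, 0], [0.78, -0.55, 0, 0, 0, 0], [0.88, -0.4, 0, 0, 0, 0], [0.92, -0.24, 0, 0, 0, 0], [0.96, -0.08, 0, 0, 0, 0], [0.95, 0.09, 0, 0, 0, 0], [0, 0, 0, 0, 0, 0], [0, 0, 0, 0, 0, 0]]

```text
t: 11.7
tool_pos: [0.5565, 0.0496, 0.0778]
orientation: [2.031, 2.396, 0.002]
force: [3.8, 2.5, -0.1]
opening: 0.0195
gripper_force: 25.0
```

```bash
python3 -c "
from h import *
ks('k6')"
```

```text
k6 t 11.7 turn 181.2 r 55.0 F [ 3.8  2.5 -0.1] grip 25.0 needle [(1.57, 20), (5.1, 9)]
```

Emit:
arm_command:
  deltas:
    - [[0.93, 0.25, 0, 0, 0, 0], [0.86, 0.41, 0, 0, 0, 0], [0.79, 0.56, 0, 0, 0, 0], [0.67, 0.68, 0, 0, 0, 0], [0.55, 0.78, 0, 0, 0, 0], [0.4, 0.88, 0, 0, 0, 0], [0, 0, 0, 0, 0, 0], [0, 0, 0, 0, 0, 0]]

```text
t: 12.42
tool_pos: [0.5991, 0.0849, 0.0779]
orientation: [2.029, 2.395, 0.003]
force: [9.5, 1.3, -5.2]
opening: 0.0191
gripper_force: 25.0
```

```bash
python3 -c "
from h import *
ks('k7')"
```

```text
k7 t 12.42 turn 240.5 r 56.7 F [ 9.5  1.3 -5.2] grip 25.0 needle [(1.47, 42), (4.5, 0)]
```

Emit:
arm_command:
  deltas:
    - [[0.34, 0.92, 0, 0, 0, 0], [0.08, 0.96, 0, 0, 0, 0], [-0.09, 0.95, 0, 0, 0, 0], [-0.25, 0.93, 0, 0, 0, 0], [-0.41, 0.86, 0, 0, 0, 0], [-0.56, 0.79, 0, 0, 0, 0], [0, 0, 0, 0, 0, 0], [0, 0, 0, 0, 0, 0]]

```text
t: 13.13
tool_pos: [0.5884, 0.1406, 0.0778]
orientation: [-2.029, -2.397, -0.003]
force: [2.7, 7.1, 0.6]
opening: 0.0194
gripper_force: 25.0
```

```bash
python3 -c "
from h import *
ks('k8')"
```

```text
k8 t 13.13 turn 300.6 r 56.7 F [2.7 7.1 0.6] grip 25.0 needle [(1.5, 42), (4.56, 0)]
```

Emit:
arm_command:
  deltas:
    - [[-0.68, 0.67, 0, 0, 0, 0], [-0.78, 0.55, 0, 0, 0, 0], [-0.88, 0.4, 0, 0, 0, 0], [-0.92, 0.24, 0, 0, 0, 0], [-0.96, 0.08, 0, 0, 0, 0], [-0.95, -0.09, 0, 0, 0, 0], [-0.93, -0.25, 0, 0, 0, 0], [0, 0, 0, 0, 0, 0], [0, 0, 0, 0, 0, 0]]

```text
t: 13.93
tool_pos: [0.5264, 0.1546, 0.0777]
orientation: [-2.03, -2.396, 0.003]
force: [-5.2, 0.3, 4.7]
opening: 0.0193
gripper_force: 25.0
```

```bash
python3 -c "
from h import *
ks('k9')"
```

```text
k9 t 13.93 turn 10.2 r 54.6 F [-5.2  0.3  4.7] grip 25.0 needle [(1.47, 43), (4.54, 0)]
```

Emit:
arm_command:
  deltas:
    - [[-0.86, -0.41, 0, 0, 0, 0], [-0.79, -0.56, 0, 0, 0, 0], [-0.67, -0.68, 0, 0, 0, 0], [-0.55, -0.78, 0, 0, 0, 0], [-0.4, -0.88, 0, 0, 0, 0], [-0.24, -0.92, 0, 0, 0, 0], [0, 0, 0, 0, 0, 0], [0, 0, 0, 0, 0, 0], [0, 0, 0, 0, 0, 0]]

```text
t: 14.73
tool_pos: [0.493, 0.1107, 0.0778]
orientation: [2.031, 2.394, -0.002]
force: [2.7, -5.3, 0.1]
opening: 0.0196
gripper_force: 25.0
```

```bash
python3 -c "
from h import *
ks('k10')"
```

```text
k10 t 14.73 turn 71.8 r 53.0 F [ 2.7 -5.3  0.1] grip 25.0 needle [(3.7, 45), (0.58, 0)]
```

Emit:
arm_command:
  deltas:
    - [[-0.03, -0.25, 0, 0, 0, 0], [0, -0.25, 0, 0, 0, 0], [0, 0, 0, 0, 0, 0], [0, 0, 0, 0, 0, 0], [0, 0, 0, 0, 0, 0]]

```text
t: 15.2
tool_pos: [0.4926, 0.107, 0.0778]
orientation: [2.031, 2.396, -0.001]
force: [2.6, -2.0, 1.3]
opening: 0.0195
gripper_force: 25.0
```

```bash
python3 -c "
from h import *
ks('k11')"
```

```text
k11 t 15.2 turn 75.9 r 53.0 F [ 2.6 -2.   1.3] grip 25.0 needle [(3.77, 46), (0.55, 0)]
```

Emit:
arm_command:
  deltas:
    - [[0, -0.3, 0, 0, 0, 0], [0, 0, 0, 0, 0, 0], [0, 0, 0, 0, 0, 0], [0, 0, 0, 0, 0, 0]]

```text
t: 15.58
tool_pos: [0.4926, 0.1044, 0.0778]
orientation: [2.031, 2.396, -0.0]
force: [0.9, -2.1, 3.1]
opening: 0.0196
gripper_force: 25.0
```

```bash
python3 -c "
from h import *
ks('k12')"
```

```text
k12 t 15.58 turn 78.7 r 52.9 F [ 0.9 -2.1  3.1] grip 25.0 needle [(3.74, 45), (0.61, 0)]
```

The needle peaks at 3.77 rad around 76–77° and now reads 3.74, so it is within a couple of degrees of the crown. Releasing.

Emit:
arm_command:
  deltas:
    - [[0, 0, 0, 0, 0, 0], [0, 0, 0, 0, 0, 0], [0, 0, 0, 0, 0, 0], [0, 0, 0, 0, 0, 0], [0, 0, 2, 0, 0, 0], [0, 0, 3, 0, 0, 0], [0, 0, 3, 0, 0, 0], [0, 0, 2, 0, 0, 0], [0, 0, 0, 0, 0, 0], [0, 0, 0, 0, 0, 0]]
  gripper: 0.3

```text
t: 16.47
tool_pos: [0.4934, 0.1049, 0.1789]
orientation: [2.03, 2.395, 0.003]
force: [-0.1, -0.1, -1.1]
opening: 0.0604
gripper_force: 0.0
```

Run:
```python
from h import *
pose();ks('k13');snap('k14')
a=cv2.imread("pics/k14_t.png")[140:240,190:350];b=cv2.imread("pics/k14_s.png")[130:290,200:330]
cv2.imwrite("pics/v14.png",np.hstack([cv2.resize(a,(480,300),interpolation=cv2.INTER_CUBIC),cv2.resize(b,(244,300),interpolation=cv2.INTER_CUBIC)]))
```

```text
t 16.47 pos [49.34 10.49 17.89] cm closing deg 9.4 z [ 0.003  0.    -1.   ] F [-0.1 -0.1 -1.1] open 60.4 grip 0.0
k13 t 16.47 turn 78.2 r 52.1 F [-0.1 -0.1 -1.1] grip 0.0 needle [(3.73, 45), (0.62, 0)]
```

View pics/v14.png

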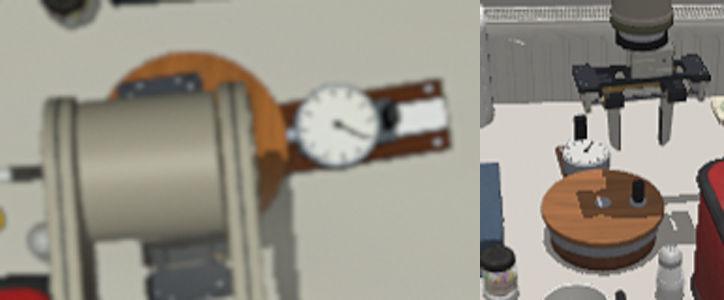

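The hand is clear above the knob. The needle reads 3.73 rad, still at the crown (dial at about (337,124) in the crop, needle pointing lower right). Handing in.

```bash
python3 -c "
from h import *
print(ticket.close_job())"
```

```text
the job is handed in; nothing more can be done
None
```

I handed the job in after turning the platter a full turn and back to its highest spot. That spot sits within about 2° of the plunger and stands about 3.8 mm above the plain rim. The plunger is still pressed in about 6.2 mm (needle 3.73 rad) and the arm is clear; no verdict was returned.

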